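# Free the mould from a screw press of unknown thread hand

## Robot

A 7-joint arm with a two-finger parallel gripper is mounted at the origin on the work surface. World frame = base frame: x ahead of the robot, y to its left, z up, the work surface at z = 0. Lengths are in mm, angles in rad, forces in N, time in s.
With the tool pointing down it reaches from about 400 to 875 mm from the base axis. Payload 4.4 kg.
Tool frame: the origin (TCP) lies at the very end of the fingers, on their centre line; the grasp point (between the pads) lies 19 mm behind it; z points along the fingers, x is the direction in which the jaws open and shut, and the axes are right-handed (so a half turn about z gives the same grasp; the last joint's range is limited). The gripper opens to 85 mm and grips with 20 to 120 N. Pads are 22 mm wide; open, the fingers measure 114 mm over their backs; the gripper's body (76 mm by 85 mm) begins 54 mm behind the grasp point. The pads swing forward as they close: fully open they stand 13 mm farther back than shut.
Start: joints at [-1.41, 0.628, 0.038, 1.517, -0.027, 0.996, -0.02], TCP at [146.134, 633.374, 231.313] pointing down, gripper open.
Joint ranges: [-3.06, 3.06], [-0.37, 2.12], [-1.25, 1.32], [0.18, 2.47], [-1.1, 4.24], [0.23, 1.98], [-2.94, 2.94]. Speed limits (rad/s): [2.57, 2.57, 3.14, 3.14, 3.14, 3.14, 3.14].

## Interface

Orientations are given as [roll, pitch, yaw] about the fixed x, y, z axes, in that order (R = Rz(yaw) Ry(pitch) Rx(roll)).
In Python, from cell import ctrl gives the robot as it stands.
- The arm moves only by the shell command python3 -m creep 'ROWS'. ROWS is text: rows parted by semicolons, each of 7 numbers parted by spaces: the shift along the tool's x, y, z in units of 40 mm (1.0 is 40 mm), then the turn, a rotation vector about the tool's x, y, z in degrees, then the closure, from 0 (fully open) to 1 (shut). In form: x y z rx ry rz grip; .... A call has 1 to 10 rows; each row is the pose to reach, as a shift and turn from the pose commanded when the call began, along the tool's axes at that moment; what a row does not reach only later rows make up. A row lasts 1/12 s, in which the tool goes at most 41.7 mm and 7.16 degrees, less where a joint would pass 70% of its speed; a pose out of reach is approached as far as the arm can. A call with a gripper value outside its range is refused whole. The fingers move at their own pace and stop on an object; the grip force is fixed at half the most. Time passes only in rows, so rows that repeat a pose let the fingers close. It gives the time, the measured TCP pose, the force and the opening at its end, in the units of the state.
- ctrl.read_state(): the state, without advancing time (a new reading comes with each control period).
- ctrl.get_image(name): name is "side" or "top" or "wrist"; returns a dict with "img" (384x512x3 uint8, red, green, blue), "vfov" (degrees; the focal length in pixels is half the picture's height over the tangent of half this angle, whatever the lens; pixels are square), "cx", "cy" (the principal point, pixels), "T" (4x4, takes a point from camera to world coordinates); the wrist camera has in their place "tool_from_camera" (4x4, takes a point from camera to tool coordinates, whose origin is the TCP and whose axes are the tool frame's). Camera axes: x right, y up, looking along -z (the intrinsics and any distortion apply to the point x, -y, -z); pixel columns grow to the right and rows downward; lengths in mm; the calibration is good to about 2 mm. A picture is of the moment at which its call begins: read the wrist's pose just before it. There is no depth.
- ctrl.finish_job(): hands the job in, once; it reports no verdict.
Trained networks look in the newest picture that a camera, given by its name, has taken for a name from the list of things; names that differ only in an ending like _2 or _b are one class to them, and where a whole thing is asked for, a point or a joint stands for the part that bears it (a point fixed in the world has none). Each returns a list of dicts, best first, with "score" (0 to 1); they miss things now and then, are a little off and sometimes report something else, mostly with a low value. They report only what shows in the picture. A call takes as long as a camera call. They do not tell look-alikes from the thing itself.
- ctrl.boxes_of(camera, thing): "rect" ([left, top, right, bottom] in pixels, round what is visible of it).
- ctrl.cut_out(camera, thing): "pixels" (384x512 bool, what is visible of it) and "rect" ([left, top, right, bottom] in pixels, round what is visible of it).
The state is a dict: "clock": time; "qpos": joint angles; "qd": joint speeds; "tau": joint torques, N m; "eef_pos": TCP position; "tool_rot": TCP orientation; "force": force on the tool from outside, world axes, zero at the start; "torque": the same for the moment, N m; "width": finger opening in mm.
Only numpy, scipy, OpenCV 4.12 (cv2) and the standard library are available. Lean on these libraries where they do the work, as an engineer would, in place of code of your own. Each camera call takes 0.05 s, during which the arm holds its last target.

## Task

The lidded mould is caught in the screw press, and nobody knows which way its thread runs: turn the T-handle gently one way and the other until you have felt it come up firmly against its tight end, without straining the thread, then turn it the way that loosens until the foot is well clear. Draw the mould out by its handle, without dragging it hard against the foot, keep it level, set it down gently near the middle of the wooden board and let go. Leave everything else where it stands.

Things in the scene. Friction and masses are not known exactly. Their poses are not given: they have to be found in the camera images.
- press: Bench screw press, fixed. Origin: centre of its underside, on the screw's vertical axis; its open front faces its own -y. Grey base plate 150 x 130 x 14 mm (x, y, z); two uprights 104 mm apart inside along x; crossbeam 36 mm deep (y), from 105 to 125 mm above the counter.
- tbar (a point): Middle of the screw's T-handle, a flat-sided steel bar 76 mm long (this point's x), 14 mm thick (its y) and 22 mm high, 166 mm above the counter on the screw's axis. 20 mm free between it and the bush below. It turns about the vertical and stays at its height; grip it firmly across its 14 mm.
- screw: The screw with its T-handle (origin on its axis, 135 mm up). Thread of unknown hand, 6 mm of foot travel per rad; drag about 0.25 N m either way. It starts up to 0.3 rad short of its tight end, so at first it turns both ways; at the tight end it stops and the torque climbs. The other stop, fully open, is 3 rad from the tight end.
- bush (a joint): Twist (rad) of the dark threaded bush on the beam, positive counter-clockwise from above. A stiff spring, 6 N m per rad, carrying all torque on the handle: the drag alone twists it 0.04. Firmly felt at the tight end is about 0.5 N m (0.08 rad; over 0.36 N m, 0.06 rad, counts); over 1 N m (0.167 rad) either way strains the thread.
- foot: Steel pressure foot, 42 mm wide, under the beam. Origin: centre of its lower rim, 65 mm above the counter at the tight end; rises up to 18 mm as the screw is loosened. A downward cup, 28 mm wide inside, whose rim hangs 4 mm below the top of the boss on the mould's lid when tight: it catches the mould until it has risen 4.5 mm; 8 mm is safely clear.
- mould: Lidded steel mould, 0.28 to 0.46 kg, lid fixed, standing on the press base (14 mm up). Origin: centre of its underside. Box 60 x 90 mm (x, y; lid 64 x 94), 50 mm high; round boss 22 mm wide, 5 mm high, in the middle of the lid. A straight black handle sticks out to its own -y.
- mould_handle (a point): Grip point on the mould's handle, 105 mm from the mould's middle towards its -y, 36 mm above its underside. Bar 14 mm wide (x), 20 mm high, 90 mm long (y, from 44 to 134 mm from the middle). A firm grip (about 50 N) carries the mould level. It slides out straight along its -y; 120 mm takes it clear of the press.
- board: Wooden board fixed on the counter, 220 x 180 mm (x, y), 18 mm thick. Origin: centre of its underside.
- spice_can: Bystander: green capped can, 60 mm wide, 105 mm high. Origin: centre of its underside.
- jam_jar: Bystander: amber jar with white cap, 64 mm wide, 85 mm high. Origin: centre of its underside.
- jar_lid: Bystander: black jar lid lying flat, 72 mm wide, 12 mm high. Origin: centre of its underside.
- dropper_a: Bystander: small green glass bottle, 26 mm wide, 62 mm high. Origin: centre of its underside.
- dropper_b: Bystander: small green glass bottle, 26 mm wide, 62 mm high. Origin: centre of its underside.
- pick_cup: Bystander: small white cup, 52 mm wide, 50 mm high. Origin: centre of its underside.
- tape: Bystander: cardboard ring lying flat, 84 mm wide, 24 mm high. Origin: centre of its underside.
Not all that is in view belongs to the job. Leave any yellow look-alike of the mould alone.

How it is judged:
By the outcome, as a careful person would: the job done as asked, in the order asked, and still so for the second after the job is handed in, with the robot touching nothing.
It also fails if it takes over 67 s, if anything falls off the work surface, if the arm or the gripper's body presses on something with over 40 N, if the wrist force passes 120 N, or if a joint passes its speed limit or range.

## Working session

There is one attempt and no reset: what is moved stays moved. The work goes in short steps, Python scripts to look and compute and a shell command to move; the robot and the scene stay as the last step left them, time stands still between calls to the robot, and variables do not carry over. Pictures are saved under pics/ and viewed, and the job is handed in when it is done.

```bash
ls -la; mkdir -p pics; python3 - <<'E'
from cell import ctrl
import cv2
s=ctrl.read_state(); print({k:v for k,v in s.items()})
for n in ("side","top","wrist"):
    d=ctrl.get_image(n); cv2.imwrite(f"pics/{n}0.png",cv2.cvtColor(d["img"],cv2.COLOR_RGB2BGR))
    print(n,{k:v for k,v in d.items() if k!="img"})
E
```

```text
total 12
drwxr-xr-x  3 agent agent 4096 Dec  7 10:59 .
drwxr-xr-x 23 root  root  4096 Dec  7 10:59 ..
drwxr-xr-x  2 agent agent 4096 Dec  7 10:59 pics
{'clock': 0.0, 'qpos': array([-1.40982323,  0.62935402,  0.03844353,  1.51838576, -0.02700135,
        0.99625272, -0.01998435]), 'qd': array([ 7.38597384e-04,  1.62401105e-04, -2.71716055e-03,  5.02035074e-05,
       -6.26697197e-04, -2.33082718e-04,  1.24005438e-03]), 'tau': array([-1.15976542e-03, -5.63409054e+01,  1.22619811e+00, -1.93444330e+01,
        1.10796152e-02,  1.06163911e-02,  7.76333877e-06]), 'eef_pos': array([145.9754857 , 632.76010979, 230.3782988 ]), 'tool_rot': array([3.14156751e+00, 1.88161267e-03, 1.34403644e+00]), 'force': array([-0.25024705, -0.56937658,  0.25313208]), 'torque': array([0.01737984, 0.01695701, 0.05741197]), 'width': 85.33762422428964}
side {'vfov': 54.99342658142792, 'cx': 257.8904201437176, 'cy': 192.99821361485309, 'T': array([[ 7.44731517e-01,  3.30472236e-01, -5.79795713e-01,
        -1.98353724e+01],
       [-6.67326517e-01,  3.77994628e-01, -6.41712850e-01,
        -5.27252399e+02],
      
[... 345 characters left out ...]
   [-9.99877313e-01,  1.55953318e-02,  1.46445296e-03,
         5.20580790e+01],
       [ 3.86438047e-03,  1.54992629e-01,  9.87908068e-01,
         1.31320131e+03],
       [ 0.00000000e+00,  0.00000000e+00,  0.00000000e+00,
         1.00000000e+00]])}
wrist {'vfov': 65.78931259847057, 'cx': 252.98181345732468, 'cy': 189.39081674223857, 'tool_from_camera': array([[ 9.99999178e-01, -1.06574794e-03,  7.12405002e-04,
         5.16721293e-01],
       [-8.17955683e-04, -9.58365886e-01, -2.85541870e-01,
        -7.33142509e+01],
       [ 9.87060310e-04,  2.85541053e-01, -9.58365970e-01,
        -1.41925287e+02],
       [ 0.00000000e+00,  0.00000000e+00,  0.00000000e+00,
         1.00000000e+00]])}
```

View images.

View pics/side0.png

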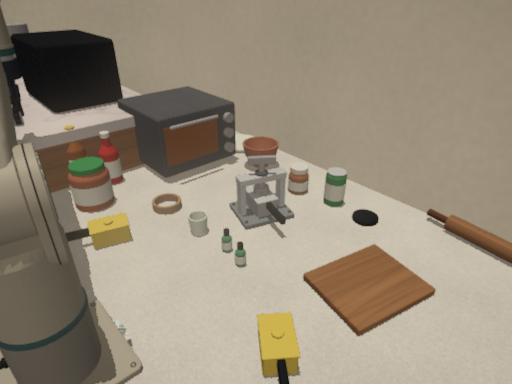

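View pics/top0.png

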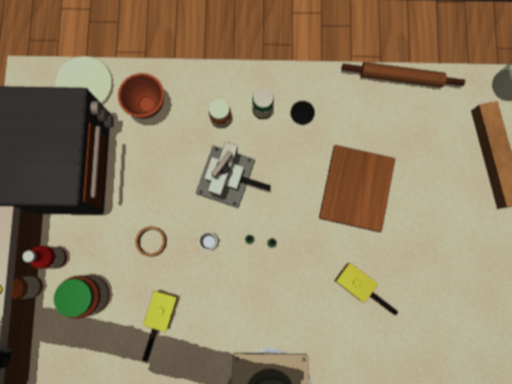

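View pics/wrist0.png

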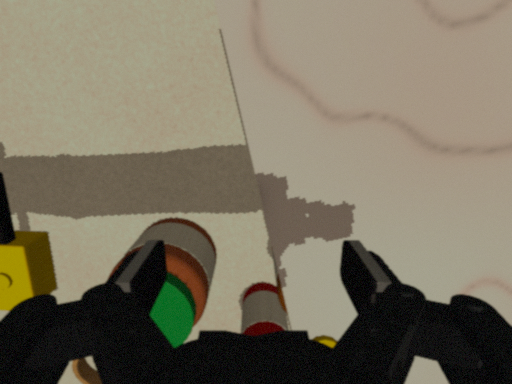

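```bash
cat > h.py <<'E'
import numpy as np, cv2
from cell import ctrl
from scipy.spatial.transform import Rotation as R
def cam(n):
    s=ctrl.read_state()
    d=ctrl.get_image(n)
    if n=="wrist":
        T=np.eye(4);T[:3,:3]=R.from_euler('xyz',s['tool_rot']).as_matrix();T[:3,3]=s['eef_pos']
        d['T']=T@d['tool_from_camera']
    d['f']=d['img'].shape[0]/2/np.tan(np.radians(d['vfov'])/2)
    return d
def proj(d,P):
    P=np.atleast_2d(P).astype(float); T=d['T']
    c=(P-T[:3,3])@T[:3,:3]
    return np.c_[d['cx']+d['f']*c[:,0]/-c[:,2], d['cy']-d['f']*c[:,1]/-c[:,2]]
def unproj(d,uv,z):
    uv=np.atleast_2d(uv).astype(float); T=d['T']
    r=np.c_[(uv[:,0]-d['cx'])/d['f'],-(uv[:,1]-d['cy'])/d['f'],-np.ones(len(uv))]@T[:3,:3].T
    t=(z-T[2,3])/r[:,2]
    return T[:3,3]+r*t[:,None]
def save(d,name,rect=None,k=1):
    im=cv2.cvtColor(d['img'],cv2.COLOR_RGB2BGR)
    if rect: a,b,c,e=rect; im=im[b:e,a:c]
    cv2.imwrite(f"pics/{name}.png",cv2.resize(im,None,fx=k,fy=k,interpolation=cv2.INTER_CUBIC))
E
python3 - <<'E'
from h import *
np.set_printoptions(precision=1,suppress=True)
for n in ("top","side"):
    d=cam(n)
    save(d,n+"_c",(180,120,300,220) if n=="top" else (210,120,330,235),6)
    for t in ("press","tbar","mould","mould_handle","board","foot","bush","spice_can","jam_jar","jar_lid","dropper_a","pick_cup","tape"):
        for b in ctrl.cut_out(n,t)[:3]:
            m=b['pixels']; ys,xs=np.nonzero(m); 
            if len(xs)==0: continue
            r=cv2.minAreaRect(np.c_[xs,ys].astype(np.float32))
            z={'press':14,'board':18,'mould':64,'mould_handle':60,'tbar':177,'spice_can':105,'jam_jar':85,'jar_lid':12,'dropper_a':62,'pick_cup':50,'tape':24}.get(t,0)
            print(n,t,round(b['score'],2),np.array(b['rect']),'c',np.array([xs.mean(),ys.mean()]),'W',unproj(d,[xs.mean(),ys.mean()],z)[0],'mar',np.round(r[0]),np.round(r[1]),round(r[2]),)
E
```

```text
top press 0.75 [194.4 145.2 256.7 206.7] c [224.2 175.4] W [590.5 137.6  14. ] mar [226. 173.] [46. 60.] 18
top press 0.26 [249.2  87.4 271.4 122.8] c [262.5 103.8] W [805.7  30.8  14. ] mar [262. 104.] [30. 21.] 90
top tbar 0.58 [209.4 151.5 230.4 175.9] c [221.7 164. ] W [586.7 133.8 177. ] mar [222. 164.] [ 7. 29.] 37
top mould 0.82 [335.5 260.3 397.2 314.5] c [360.9 286.2] W [ 287.1 -235.1   64. ] mar [369. 292.] [70. 24.] 36
top mould 0.65 [142.7 294.3 178.7 361.4] c [158.  317.9] W [197.8 297.7  64. ] mar [155. 327.] [27. 71.] 18
top mould 0.58 [203.9 158.1 270.8 186.7] c [234.  177.1] W [576.2 107.3  64. ] mar [238. 179.] [66. 25.] 18
top mould_handle 0.85 [206.5 157.  270.4 190.4] c [235.2 177.1] W [577.  104.2  60. ] mar [238. 179.] [66. 24.] 19
top mould_handle 0.84 [337.2 264.6 395.5 312.9] c [360.1 285.7] W [ 288.5 -234.    60. ] mar [369. 292.] [70. 24.] 37
top mould_handle 0.74 [291.7  98.9 314.4 122. ] c [302.2 112.2] W [766.  -80.4  60. ] mar [302. 112.] [22. 22.] 90
top board 0.82 [320.6 143.3 396.2 233.2] c [356.8 188.6] W [ 557.3 -239.7   18. ] mar [357. 188.] [65.
[... 3051 characters left out ...]
5. ] mar [297. 178.] [31. 18.] 90
side jam_jar 0.38 [189.2 211.  210.9 233.8] c [197.6 221.6] W [358.6 104.1  85. ] mar [198. 222.] [26. 19.] 79
side jar_lid 0.58 [349.4 210.  380.  225.8] c [364.3 216.8] W [776.  -90.1  12. ] mar [364. 218.] [17. 25.] 90
side dropper_a 0.53 [220.5 228.9 231.5 251.9] c [225.9 240.2] W [382.6  27.   62. ] mar [226. 240.] [23. 10.] 90
side dropper_a 0.5 [232.7 237.8 244.7 265. ] c [239.6 253.2] W [376.7 -29.9  62. ] mar [240. 252.] [25. 11.] 90
side pick_cup 0.66 [189.8 210.4 209.2 234.9] c [197.1 221.4] W [384.8 150.1  50. ] mar [197. 222.] [24. 18.] 90
side tape 0.61 [153.  193.1 182.9 213.1] c [166.3 202.4] W [391.8 322.4  24. ] mar [166. 202.] [21. 28.] 90
```

View pics/top_c.png

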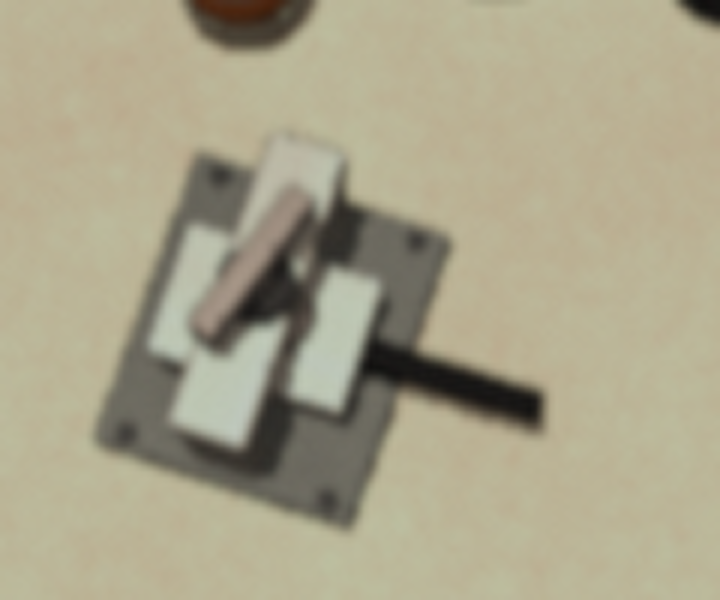

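View pics/side_c.png

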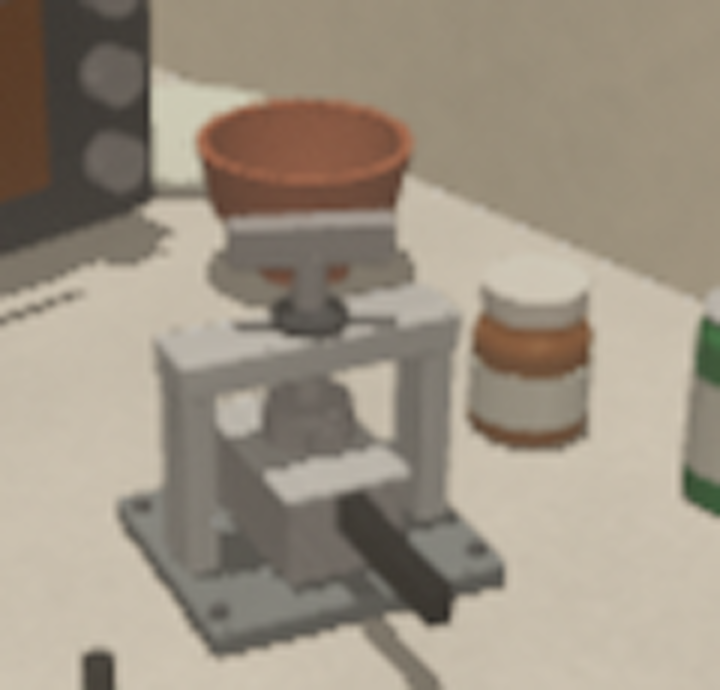

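```bash
python3 - <<'E'
from h import *
np.set_printoptions(precision=1,suppress=True)
d=cam("top"); o=np.array([180,120])
C=np.array([[200,155],[450,240],[350,525],[100,440]])/6+o
W=unproj(d,C,14)[:,:2]; print(W, W.mean(0))
for a,b in((0,1),(3,2),(3,0),(2,1)): v=W[b]-W[a]; print(np.linalg.norm(v),np.degrees(np.arctan2(v[1],v[0])))
# tbar
t=unproj(d,np.array([[300,197],[205,328]])/6+o,177); v=t[0]-t[1]; print('tbar',t.mean(0),np.linalg.norm(v),np.degrees(np.arctan2(v[1],v[0])))
# mould handle top z=14+46=60 ; end centre & base
h=unproj(d,np.array([[543,402],[375,355]])/6+o,60); v=h[0]-h[1]; print('handle',h,np.linalg.norm(v),np.degrees(np.arctan2(v[1],v[0])))
l=unproj(d,np.array([[330,268],[383,282],[342,415],[290,400]])/6+o,64);print('lid',l, l[2]-l[1])
m=[b for b in ctrl.cut_out("top","board")][0]['pixels']
cn,_=cv2.findContours(m.astype(np.uint8),0,1)[-2:]
c=max(cn,key=cv2.contourArea); p=unproj(d,c[:,0],18)[:,:2].astype(np.float32)
print('board',cv2.minAreaRect(p))
ds=cam("side")
X=W.mean(0)
for dd,n in((d,'top'),(ds,'side')):
    print(n,proj(dd,[[*X,166]]), proj(dd,[[*X,125]]))
E
```

```text
[[676.7 171.1]
 [636.8  50.3]
 [498.7  95.3]
 [537.3 214.3]] [587.4 132.8]
127.18058481069487 -108.2873774420914
125.1172206130702 -107.9917708183181
145.97210648254563 -17.23101610699423
145.3031310004569 -18.04049222652699
tbar [587.6 132.8 177. ] 68.29820803255558 -34.02105241113661
handle [[550.8   6.7  60. ]
 [571.4  84.   60. ]] 79.94238244820069 -104.96755002618025
lid [[611.  105.3  64. ]
 [604.8  80.8  64. ]
 [542.6  98.3  64. ]
 [549.2 122.2  64. ]] [-62.2  17.5   0. ]
board ((559.16259765625, -239.70436096191406), (180.81866455078125, 222.87261962890625), 78.43511199951172)
top [[222.4 164.8]] [[223.4 168.2]]
side [[261.2 159.8]] [[261.  173.5]]
```

```bash
cat >> h.py <<'E'
def row(pos,yaw_deg,pitchroll=None):
    s=ctrl.read_state()
    A=R.from_euler('xyz',s['tool_rot']); B=R.from_euler('xyz',[np.pi,0,np.radians(yaw_deg)])
    t=A.inv().apply(np.array(pos)-s['eef_pos'])/40
    r=np.degrees((A.inv()*B).as_rotvec())
    print('row',np.round(t,3),np.round(r,2),'grip w',round(s['width'],1),'clock',round(s['clock'],2))
def st():
    s=ctrl.read_state()
    print('t',round(s['clock'],2),'p',np.round(s['eef_pos'],1),'rpy',np.round(np.degrees(s['tool_rot']),2),'F',np.round(s['force'],1),'M',np.round(s['torque'],3),'w',round(s['width'],1),'q',np.round(s['qpos'],2))
E
python3 -c "
from h import *
row([587.5,132.8,260],56)"
```

```text
row [-9.712 13.565 -0.718] [-0.  0. 21.] grip w 85.4 clock 1.7
```

```bash
python3 -m creep '-0.3 0.4 -0.5 0 0 1 0; -1 1.4 -0.7 0 0 3 0; -1.6 2.2 -0.72 0 0 4 0; -2.2 3.0 -0.72 0 0 6 0; -2.8 3.9 -0.72 0 0 8 0; -3.4 4.7 -0.72 0 0 9 0; -4.0 5.6 -0.72 0 0 10 0; -4.6 6.4 -0.72 0 0 11 0; -5.2 7.2 -0.72 0 0 12 0; -5.8 8.1 -0.72 0 0 13 0'; python3 -c "
from h import *
st();row([587.5,132.8,260],56)"
```

```text
clock: 2.53
eef_pos: [407.6, 335.7, 260.4]
tool_rot: [-3.142, -0.0, 1.116]
force: [0.7, 1.0, -0.0]
width: 85.3
t 2.53 p [407.6 335.7 260.4] rpy [-1.800e+02 -2.000e-02  6.397e+01] F [ 0.7  1.  -0. ] M [-0.024 -0.041 -0.026] w 85.3 q [-0.84  0.42  0.13  1.82 -0.07  0.9   0.45]
row [-2.584  6.267  0.01 ] [-0.   -0.02  7.97] grip w 85.3 clock 2.53
```

```bash
python3 -m creep '-0.3 0.8 0 0 0 1 0; -0.6 1.5 0 0 0 2 0; -0.9 2.2 0 0 0 3 0; -1.2 3.0 0 0 0 4 0; -1.5 3.8 0 0 0 5 0; -1.8 4.5 0 0 0 6 0; -2.1 5.2 0 0 0 7 0; -2.3 5.8 0 0 0 8 0; -2.45 6.1 0 0 0 8 0; -2.45 6.1 0 0 0 8 0'; python3 - <<'E'
from h import *
d=cam("wrist"); st();row([587.5,132.8,260],56)
save(d,"w1",None,1.5)
print(proj(d,[[587.5,132.8,177]]))
E
```

```text
clock: 3.37
eef_pos: [584.9, 138.8, 260.0]
tool_rot: [3.139, 0.001, 0.973]
force: [0.2, 0.5, 1.1]
width: 85.6
t 3.42 p [583.3 141.5 259.9] rpy [-1.7998e+02  3.0000e-02  5.5890e+01] F [-0.3  1.4  0. ] M [0.022 0.019 0.06 ] w 85.4 q [-0.41  0.53  0.2   1.63 -0.12  0.99  0.8 ]
row [-0.121  0.209 -0.004] [-0.02  0.03 -0.11] grip w 85.4 clock 3.42
[[248.61075841 203.32426891]]
```

View pics/w1.png

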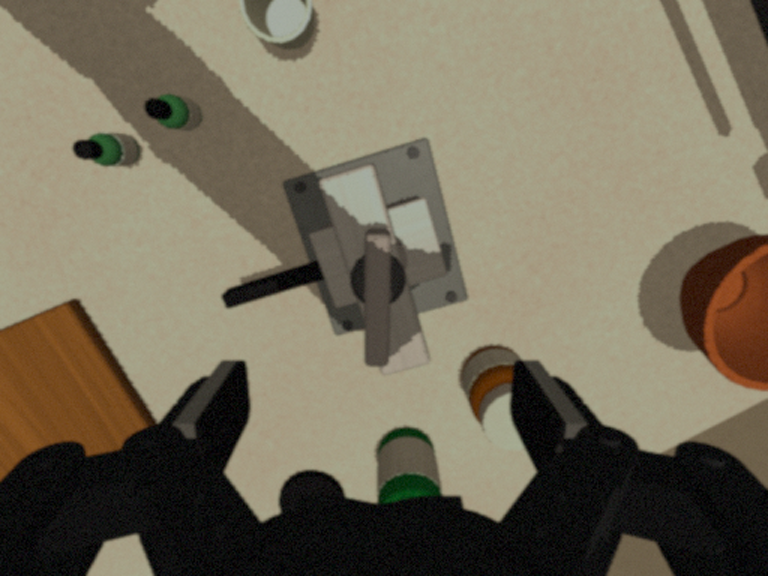

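```bash
python3 -m creep '-0.12 0.21 0 0 0 0 0; -0.12 0.21 0 0 0 0 0; -0.12 0.21 0 0 0 0 0; -0.12 0.21 0 0 0 0 0; -0.12 0.21 0 0 0 0 0'; python3 - <<'E'
from h import *
d=cam("wrist"); st()
save(d,"w2",(150,100,350,300),3)
print((proj(d,[[587.5,132.8,177]])-[150,100])*3)
for b in ctrl.cut_out("wrist","tbar")[:2]:
    ys,xs=np.nonzero(b['pixels']); print(b['score'],b['rect'],cv2.minAreaRect(np.c_[xs,ys].astype(np.float32)))
st()
E
```

```text
clock: 3.83
eef_pos: [587.0, 134.9, 260.2]
tool_rot: [-3.141, -0.0, 0.979]
force: [0.3, 0.1, -0.2]
width: 85.3
t 3.88 p [587.1 134.7 260.2] rpy [-1.7998e+02 -2.0000e-02  5.6080e+01] F [0.3 0.2 0.5] M [-0.049 -0.008 -0.045] w 85.7 q [-0.39  0.53  0.19  1.63 -0.12  0.99  0.82]
[[303.0691188  296.66290511]]
0.89 [245.7, 148.7, 267.4, 239.3] ((253.5, 193.49996948242188), (18.999996185302734, 92.99998474121094), 0.0)
t 3.93 p [587.1 134.5 260.1] rpy [-1.7999e+02 -1.0000e-02  5.6070e+01] F [-0.9  0.9  0.4] M [-0.053  0.009 -0.021] w 85.2 q [-0.39  0.54  0.19  1.63 -0.12  0.99  0.82]
```

View pics/w2.png

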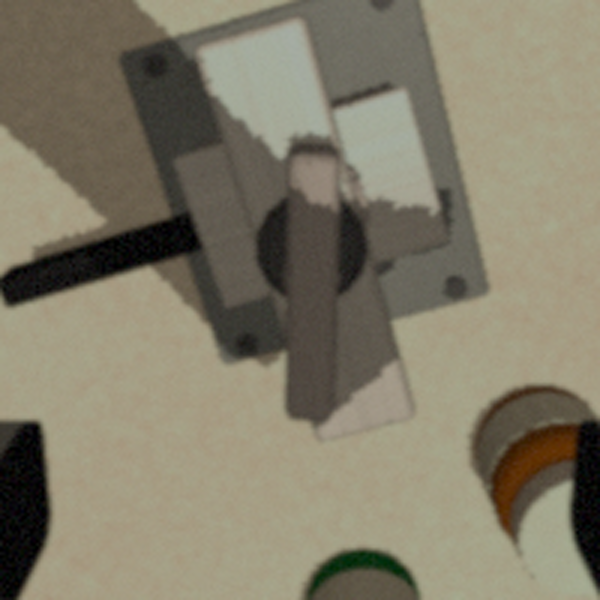

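```bash
python3 - <<'E'
from h import *
d=cam("wrist"); st()
print(unproj(d,np.array([[312,285]])/3+[150,100],177),unproj(d,np.array([[312,249]])/3+[150,100],135))
row([587,134.3,205],56)
E
```

```text
t 3.98 p [587.3 134.3 260.2] rpy [-1.7999e+02 -1.0000e-02  5.6050e+01] F [-0.5  0.4 -0.1] M [-0.014 -0.043  0.04 ] w 85.1 q [-0.39  0.54  0.2   1.63 -0.12  0.99  0.82]
[[586.28534168 136.1914622  177.        ]] [[587.6985203  135.34849363 135.        ]]
row [-0.004 -0.005  1.379] [-0.01 -0.01  0.05] grip w 85.1 clock 3.98
```

```bash
python3 -m creep '0 0 0.2 0 0 0 0; 0 0 0.5 0 0 0 0; 0 0 0.8 0 0 0 0; 0 0 1.1 0 0 0 0; 0 0 1.3 0 0 0 0; 0 0 1.37 0 0 0 0; 0 0 1.37 0 0 0 0; 0 0 1.37 0 0 0 0'; python3 - <<'E'
from h import *
d=cam("wrist"); st()
save(d,"w3",(150,140,350,300),4)
print((proj(d,[[587,134.8,177]])-[150,140])*4)
E
```

```text
clock: 4.65
eef_pos: [587.7, 133.8, 205.4]
tool_rot: [3.141, -0.0, 0.977]
force: [0.0, -0.0, 0.3]
width: 85.1
t 4.7 p [587.9 133.9 205.8] rpy [ 1.7996e+02 -4.0000e-02  5.6000e+01] F [ 0.5  0.6 -0.1] M [ 0.026 -0.018  0.026] w 85.3 q [-0.39  0.59  0.18  1.69 -0.13  0.87  0.83]
[[413.4483383 330.7219597]]
```

View pics/w3.png

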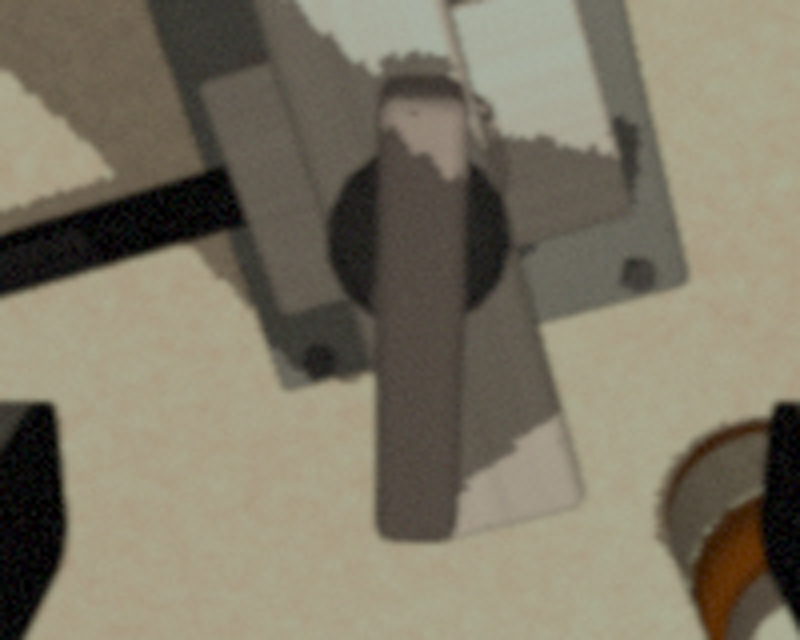

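```bash
python3 -m creep '0.025 -0.05 0.2 0 0 0.8 0; 0.025 -0.05 0.45 0 0 0.8 0; 0.025 -0.05 0.7 0 0 0.8 0; 0.025 -0.05 0.95 0 0 0.8 0; 0.025 -0.05 1.2 0 0 0.8 0; 0.025 -0.05 1.35 0 0 0.8 0; 0.025 -0.05 1.41 0 0 0.8 0; 0.025 -0.05 1.41 0 0 0.8 0; 0.025 -0.05 1.41 0 0 0.8 0.3; 0.025 -0.05 1.41 0 0 0.8 0.6'; python3 - <<'E'
from h import *
d=cam("wrist"); st()
save(d,"w4",None,1.5)
E
```

```text
clock: 5.53
eef_pos: [586.8, 135.8, 149.4]
tool_rot: [3.141, -0.001, 0.963]
force: [-0.6, -0.3, -0.3]
width: 64.1
t 5.58 p [586.8 135.8 149.4] rpy [ 1.7996e+02 -5.0000e-02  5.5200e+01] F [-0.1  0.3 -0.2] M [-0.017 -0.014  0.027] w 56.7 q [-0.38  0.66  0.17  1.74 -0.15  0.75  0.83]
```

View pics/w4.png

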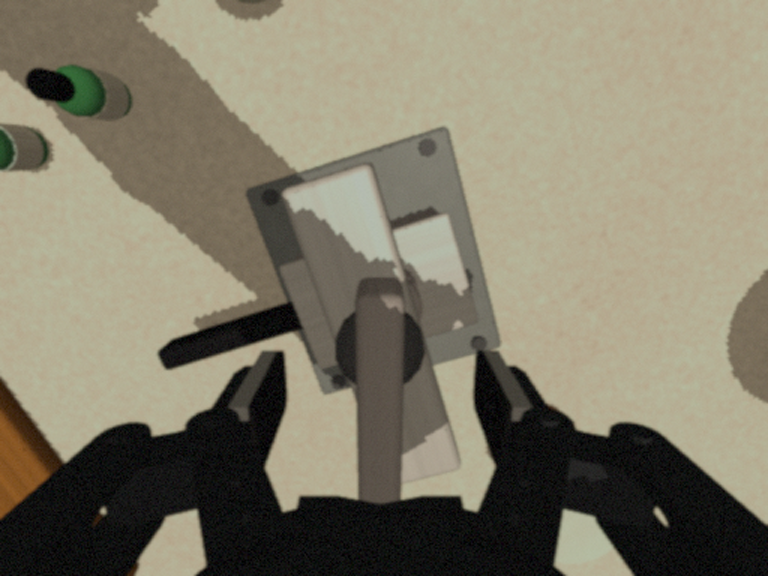

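```bash
python3 -m creep '0 0 0 0 0 0 0.7; 0 0 0 0 0 0 0.8; 0 0 0 0 0 0 0.85; 0 0 0 0 0 0 0.9; 0 0 0 0 0 0 0.95; 0 0 0 0 0 0 1; 0 0 0 0 0 0 1; 0 0 0 0 0 0 1; 0 0 0 0 0 0 1'; python3 - <<'E'
from h import *
st()
E
```

```text
clock: 6.33
eef_pos: [586.5, 135.8, 149.3]
tool_rot: [3.141, -0.001, 0.963]
force: [-0.8, -0.2, 5.3]
width: 13.2
t 6.33 p [586.5 135.8 149.3] rpy [ 1.7998e+02 -3.0000e-02  5.5200e+01] F [-0.8 -0.2  5.3] M [-0.051  0.185  0.078] w 13.2 q [-0.38  0.66  0.17  1.74 -0.15  0.75  0.83]
```

```bash
python3 -m creep '0 0 0 0 0 1 1; 0 0 0 0 0 2 1; 0 0 0 0 0 3 1; 0 0 0 0 0 4 1; 0 0 0 0 0 4 1'; python3 -c "
from h import *
st()
ctrl.get_image('top');st()"
```

```text
clock: 6.75
eef_pos: [586.6, 136.0, 149.3]
tool_rot: [3.141, -0.001, 0.894]
force: [-1.0, -0.7, 5.0]
width: 13.2
t 6.75 p [586.6 136.  149.3] rpy [ 1.7997e+02 -3.0000e-02  5.1230e+01] F [-1.  -0.7  5. ] M [-0.011  0.228  0.228] w 13.2 q [-0.39  0.66  0.19  1.74 -0.17  0.75  0.78]
t 6.8 p [586.7 136.  149.3] rpy [ 1.7997e+02 -3.0000e-02  5.1260e+01] F [-0.1 -0.7  5.4] M [0.055 0.168 0.234] w 13.0 q [-0.39  0.66  0.19  1.74 -0.17  0.75  0.78]
```

```bash
python3 -m creep '0 0 0 0 0 1 1; 0 0 0 0 0 2 1; 0 0 0 0 0 3 1; 0 0 0 0 0 4 1; 0 0 0 0 0 4 1'; python3 -c "
from h import *
st()"
```

```text
clock: 7.22
eef_pos: [586.8, 136.1, 149.3]
tool_rot: [3.141, -0.001, 0.824]
force: [-0.6, 1.4, 5.8]
width: 12.7
t 7.22 p [586.8 136.1 149.3] rpy [ 1.7997e+02 -6.0000e-02  4.7220e+01] F [-0.6  1.4  5.8] M [0.052 0.128 0.204] w 12.7 q [-0.4   0.67  0.21  1.74 -0.19  0.75  0.72]
```

```bash
python3 -c "
from h import *
ctrl.get_image('top');st()"
```

```text
t 7.27 p [586.8 136.2 149.3] rpy [ 1.7997e+02 -5.0000e-02  4.7250e+01] F [-0.8 -0.5  4.8] M [0.084 0.155 0.297] w 13.0 q [-0.4   0.67  0.21  1.74 -0.19  0.75  0.72]
```

```bash
python3 -m creep '0 0 0 0 0 1 1; 0 0 0 0 0 2 1; 0 0 0 0 0 3 1; 0 0 0 0 0 4 1; 0 0 0 0 0 4 1'; python3 -c "
from h import *
st()"
```

```text
clock: 7.68
eef_pos: [586.9, 136.2, 149.3]
tool_rot: [3.141, -0.001, 0.754]
force: [-1.2, 1.1, 5.0]
width: 13.3
t 7.68 p [586.9 136.2 149.3] rpy [ 1.7997e+02 -8.0000e-02  4.3200e+01] F [-1.2  1.1  5. ] M [0.158 0.014 0.274] w 13.3 q [-0.42  0.67  0.23  1.74 -0.21  0.75  0.67]
```

```bash
python3 -m creep '0 0 0 0 0 1 1; 0 0 0 0 0 2 1; 0 0 0 0 0 3 1; 0 0 0 0 0 4 1; 0 0 0 0 0 4 1'; python3 -c "
from h import *
st()"
```

```text
clock: 8.1
eef_pos: [587.1, 136.4, 149.3]
tool_rot: [3.141, -0.002, 0.684]
force: [1.2, 1.3, 5.5]
width: 13.0
t 8.1 p [587.1 136.4 149.3] rpy [ 1.7997e+02 -1.0000e-01  3.9190e+01] F [1.2 1.3 5.5] M [ 0.226 -0.07   0.285] w 13.0 q [-0.43  0.67  0.25  1.74 -0.23  0.76  0.62]
```

```bash
python3 -m creep '0 0 0 0 0 1 1; 0 0 0 0 0 2 1; 0 0 0 0 0 3 1; 0 0 0 0 0 4 1; 0 0 0 0 0 4 1'; python3 -c "
from h import *
st()
d=cam('wrist');save(d,'w5',None,1.5);st()"
```

```text
clock: 8.52
eef_pos: [587.2, 136.5, 149.3]
tool_rot: [3.141, -0.002, 0.614]
force: [1.0, 2.0, 4.9]
width: 13.0
t 8.52 p [587.2 136.5 149.3] rpy [ 1.7998e+02 -1.2000e-01  3.5170e+01] F [1.  2.  4.9] M [ 0.382 -0.177  0.273] w 13.0 q [-0.44  0.67  0.27  1.74 -0.24  0.76  0.56]
t 8.57 p [587.2 136.5 149.3] rpy [ 1.7998e+02 -1.2000e-01  3.5190e+01] F [1.3 2.  4.9] M [ 0.326 -0.173  0.262] w 13.2 q [-0.44  0.67  0.27  1.74 -0.24  0.76  0.56]
```

View pics/w5.png

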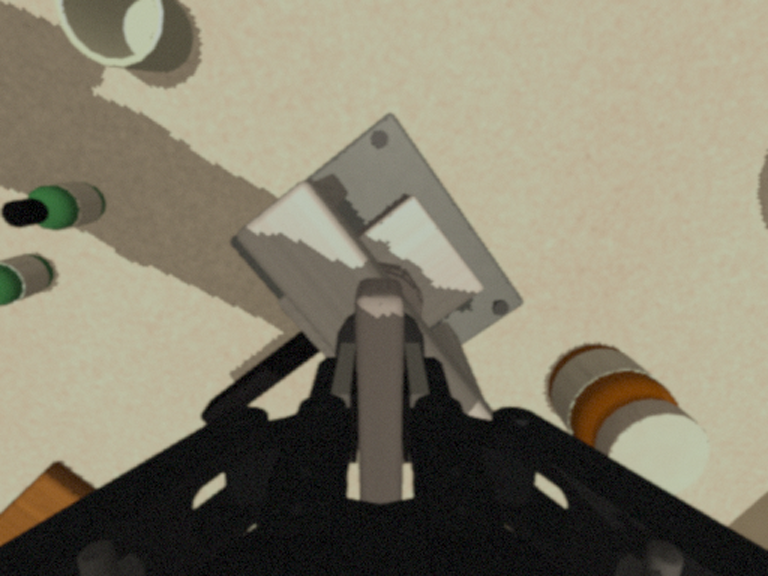

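```bash
python3 -m creep '0 0 0 0 0 -2 1; 0 0 0 0 0 -4 1; 0 0 0 0 0 -6 1; 0 0 0 0 0 -8 1; 0 0 0 0 0 -10 1; 0 0 0 0 0 -12 1; 0 0 0 0 0 -14 1; 0 0 0 0 0 -16 1; 0 0 0 0 0 -18 1; 0 0 0 0 0 -20 1'; python3 -c "
from h import *
st()"
```

```text
clock: 9.4
eef_pos: [586.5, 135.8, 149.3]
tool_rot: [-3.142, -0.001, 0.963]
force: [-1.0, 0.4, 7.7]
width: 13.3
t 9.4 p [586.5 135.8 149.3] rpy [-1.800e+02 -4.000e-02  5.517e+01] F [-1.   0.4  7.7] M [ 0.174  0.158 -0.206] w 13.3 q [-0.38  0.66  0.17  1.74 -0.15  0.75  0.83]
```

```bash
python3 -m creep '0 0 0 0 0 -1 1; 0 0 0 0 0 -2 1; 0 0 0 0 0 -3 1; 0 0 0 0 0 -3 1'; python3 -c "
from h import *
st()"
```

```text
clock: 9.73
eef_pos: [586.5, 135.7, 149.3]
tool_rot: [-3.142, -0.001, 1.014]
force: [-1.4, 0.3, 6.6]
width: 13.1
t 9.73 p [586.5 135.7 149.3] rpy [-1.800e+02 -4.000e-02  5.811e+01] F [-1.4  0.3  6.6] M [ 0.123  0.224 -0.265] w 13.1 q [-0.37  0.66  0.15  1.74 -0.14  0.75  0.87]
```

```bash
python3 -m creep '0 0 0 0 0 -1 1; 0 0 0 0 0 -2 1; 0 0 0 0 0 -3 1; 0 0 0 0 0 -3 1'; python3 -c "
from h import *
st()"
```

```text
clock: 10.07
eef_pos: [586.4, 135.6, 149.3]
tool_rot: [-3.142, -0.0, 1.066]
force: [-1.5, 0.8, 7.6]
width: 13.1
t 10.07 p [586.4 135.6 149.3] rpy [-1.7999e+02 -2.0000e-02  6.1110e+01] F [-1.5  0.8  7.6] M [ 0.116  0.224 -0.232] w 13.1 q [-0.36  0.66  0.14  1.74 -0.13  0.75  0.91]
```

```bash
python3 -m creep '0 0 0 0 0 -1 1; 0 0 0 0 0 -2 1; 0 0 0 0 0 -3 1; 0 0 0 0 0 -3 1'; python3 -c "
from h import *
st()"
```

```text
clock: 10.4
eef_pos: [586.3, 135.4, 149.3]
tool_rot: [-3.141, -0.0, 1.119]
force: [-0.5, -0.2, 6.7]
width: 13.1
t 10.4 p [586.3 135.4 149.3] rpy [-1.7999e+02 -1.0000e-02  6.4100e+01] F [-0.5 -0.2  6.7] M [ 0.071  0.237 -0.196] w 13.1 q [-0.35  0.66  0.12  1.74 -0.11  0.75  0.95]
```

```bash
python3 -m creep '0 0 0 0 0 -1 1; 0 0 0 0 0 -2 1; 0 0 0 0 0 -3 1; 0 0 0 0 0 -3 1'; python3 -c "
from h import *
st()"
```

```text
clock: 10.73
eef_pos: [586.3, 135.3, 149.3]
tool_rot: [-3.141, 0.0, 1.171]
force: [-1.7, -0.5, 7.2]
width: 12.6
t 10.73 p [586.3 135.3 149.3] rpy [-179.99    0.     67.1 ] F [-1.7 -0.5  7.2] M [-0.045  0.227 -0.24 ] w 12.6 q [-0.34  0.66  0.11  1.74 -0.1   0.75  0.99]
```

```bash
python3 -m creep '0 0 0 0 0 -1 1; 0 0 0 0 0 -2 1; 0 0 0 0 0 -3 1; 0 0 0 0 0 -3 1'; python3 -c "
from h import *
st()"
```

```text
clock: 11.07
eef_pos: [586.2, 135.1, 149.3]
tool_rot: [-3.141, 0.0, 1.223]
force: [-1.3, -0.6, 6.5]
width: 13.1
t 11.07 p [586.2 135.1 149.3] rpy [-1.7998e+02  2.0000e-02  7.0090e+01] F [-1.3 -0.6  6.5] M [-0.073  0.297 -0.263] w 13.1 q [-0.33  0.66  0.09  1.74 -0.09  0.75  1.03]
```

```bash
python3 -m creep '0 0 0 0 0 -1 1; 0 0 0 0 0 -2 1; 0 0 0 0 0 -3 1; 0 0 0 0 0 -3 1'; python3 -c "
from h import *
st()"
```

```text
clock: 11.4
eef_pos: [586.1, 135.0, 149.3]
tool_rot: [-3.141, 0.0, 1.276]
force: [-1.5, -0.5, 7.8]
width: 13.1
t 11.4 p [586.1 135.  149.3] rpy [-1.7998e+02  3.0000e-02  7.3090e+01] F [-1.5 -0.5  7.8] M [-0.153  0.311 -0.264] w 13.1 q [-0.32  0.66  0.08  1.74 -0.07  0.75  1.07]
```

```bash
python3 -m creep '0 0 0 0 0 -1 1; 0 0 0 0 0 -2 1; 0 0 0 0 0 -3 1; 0 0 0 0 0 -3 1'; python3 -c "
from h import *
st()"
```

```text
clock: 11.73
eef_pos: [586.1, 134.9, 149.3]
tool_rot: [-3.141, 0.001, 1.328]
force: [-2.0, -0.8, 7.4]
width: 13.2
t 11.73 p [586.1 134.9 149.3] rpy [-1.7997e+02  3.0000e-02  7.6060e+01] F [-2.  -0.8  7.4] M [-0.155  0.363 -0.347] w 13.2 q [-0.31  0.66  0.07  1.74 -0.06  0.75  1.11]
```

Torque is beginning to climb (0.35). Go on in small steps.

```bash
python3 -m creep '0 0 0 0 0 -1 1; 0 0 0 0 0 -1 1; 0 0 0 0 0 -1 1'; python3 -c "
from h import *
st()
[ (ctrl.get_image('top'),st()) for i in range(1)]"
```

```text
clock: 11.98
eef_pos: [586.1, 134.9, 149.3]
tool_rot: [-3.141, 0.001, 1.344]
force: [-2.1, -0.9, 7.0]
width: 13.1
t 11.98 p [586.1 134.9 149.3] rpy [-1.7997e+02  3.0000e-02  7.7010e+01] F [-2.1 -0.9  7. ] M [-0.191  0.305 -0.437] w 13.1 q [-0.31  0.66  0.06  1.74 -0.05  0.75  1.12]
t 12.03 p [586.1 134.9 149.3] rpy [-1.7997e+02  3.0000e-02  7.7010e+01] F [-1.9 -1.4  7.8] M [-0.154  0.326 -0.378] w 12.8 q [-0.31  0.66  0.06  1.74 -0.05  0.75  1.12]
```

```bash
python3 -m creep '0 0 0 0 0 -1 1; 0 0 0 0 0 -1.3 1; 0 0 0 0 0 -1.3 1; 0 0 0 0 0 -1.3 1'; python3 -c "
from h import *
st()
[ (ctrl.get_image('top'),st()) for i in range(2)]"
```

```text
clock: 12.37
eef_pos: [586.1, 134.8, 149.3]
tool_rot: [-3.141, 0.001, 1.366]
force: [-0.6, -0.5, 7.4]
width: 13.2
t 12.37 p [586.1 134.8 149.3] rpy [-1.7997e+02  3.0000e-02  7.8280e+01] F [-0.6 -0.5  7.4] M [-0.232  0.349 -0.509] w 13.2 q [-0.31  0.66  0.05  1.74 -0.05  0.75  1.14]
t 12.42 p [586.1 134.9 149.3] rpy [-1.7997e+02  3.0000e-02  7.8280e+01] F [-1.6 -1.4  7.6] M [-0.189  0.388 -0.554] w 12.7 q [-0.31  0.66  0.05  1.74 -0.05  0.75  1.14]
t 12.47 p [586.1 134.8 149.3] rpy [-1.7997e+02  3.0000e-02  7.8280e+01] F [-0.2 -0.4  8. ] M [-0.158  0.359 -0.527] w 13.2 q [-0.31  0.66  0.05  1.74 -0.05  0.75  1.14]
```

```bash
python3 -m creep '0 0 0 0 0 2 1; 0 0 0 0 0 5 1; 0 0 0 0 0 9 1; 0 0 0 0 0 13 1; 0 0 0 0 0 17 1; 0 0 0 0 0 21 1; 0 0 0 0 0 25 1; 0 0 0 0 0 29 1; 0 0 0 0 0 33 1; 0 0 0 0 0 37 1'; python3 -c "
from h import *
st()"
```

```text
clock: 13.3
eef_pos: [586.9, 136.3, 149.3]
tool_rot: [3.141, -0.002, 0.721]
force: [0.7, 2.2, 5.1]
width: 13.1
t 13.3 p [586.9 136.3 149.3] rpy [ 1.7998e+02 -9.0000e-02  4.1300e+01] F [0.7 2.2 5.1] M [ 0.309 -0.166  0.293] w 13.1 q [-0.42  0.67  0.24  1.74 -0.22  0.76  0.64]
```

```bash
python3 -m creep '0 0 0 0 0 4 1; 0 0 0 0 0 8 1; 0 0 0 0 0 12 1; 0 0 0 0 0 16 1; 0 0 0 0 0 20 1; 0 0 0 0 0 24 1; 0 0 0 0 0 28 1; 0 0 0 0 0 32 1; 0 0 0 0 0 36 1; 0 0 0 0 0 40 1'; python3 -c "
from h import *
st()"
```

```text
clock: 14.13
eef_pos: [588.6, 136.9, 149.4]
tool_rot: [-3.14, -0.005, 0.023]
force: [4.5, 2.8, 2.5]
width: 13.3
t 14.13 p [588.6 136.9 149.4] rpy [-179.94   -0.28    1.33] F [4.5 2.8 2.5] M [ 0.63  -0.937  0.324] w 13.3 q [-0.54  0.7   0.44  1.74 -0.4   0.78  0.11]
```

```bash
python3 -m creep '0 0 0 0 0 4 1; 0 0 0 0 0 8 1; 0 0 0 0 0 12 1; 0 0 0 0 0 16 1; 0 0 0 0 0 20 1; 0 0 0 0 0 24 1; 0 0 0 0 0 28 1; 0 0 0 0 0 32 1; 0 0 0 0 0 36 1; 0 0 0 0 0 40 1'; python3 -c "
from h import *
st()"
```

```text
clock: 14.97
eef_pos: [590.3, 136.4, 149.4]
tool_rot: [-3.136, -0.007, -0.675]
force: [7.9, 1.2, -1.9]
width: 12.9
t 14.97 p [590.3 136.4 149.4] rpy [-179.7    -0.37  -38.69] F [ 7.9  1.2 -1.9] M [ 0.355 -1.761  0.294] w 12.9 q [-0.65  0.75  0.63  1.74 -0.57  0.83 -0.43]
```

```bash
python3 -m creep '0 0 0 0 0 3 1; 0 0 0 0 0 6 1; 0 0 0 0 0 6 1'; python3 - <<'E'
from h import *
st()
d=cam('side');save(d,'s6',(210,120,330,235),6)
d=cam('wrist');save(d,'w6',None,1.5);st()
E
```

```text
clock: 15.22
eef_pos: [590.5, 136.1, 149.4]
tool_rot: [-3.136, -0.007, -0.779]
force: [8.3, 2.3, -1.6]
width: 13.3
t 15.22 p [590.5 136.1 149.4] rpy [-179.68   -0.38  -44.63] F [ 8.3  2.3 -1.6] M [ 0.375 -1.785  0.27 ] w 13.3 q [-0.67  0.75  0.66  1.75 -0.6   0.84 -0.51]
t 15.32 p [590.5 136.2 149.4] rpy [-179.67   -0.37  -44.52] F [ 8.8  1.3 -1.5] M [ 0.363 -1.781  0.266] w 13.3 q [-0.67  0.75  0.66  1.75 -0.6   0.84 -0.51]
```

View pics/s6.png

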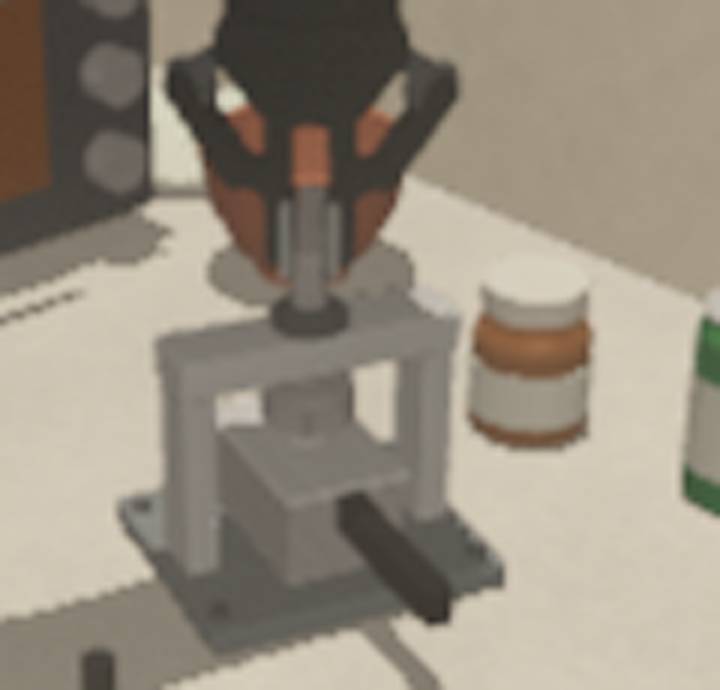

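View pics/w6.png

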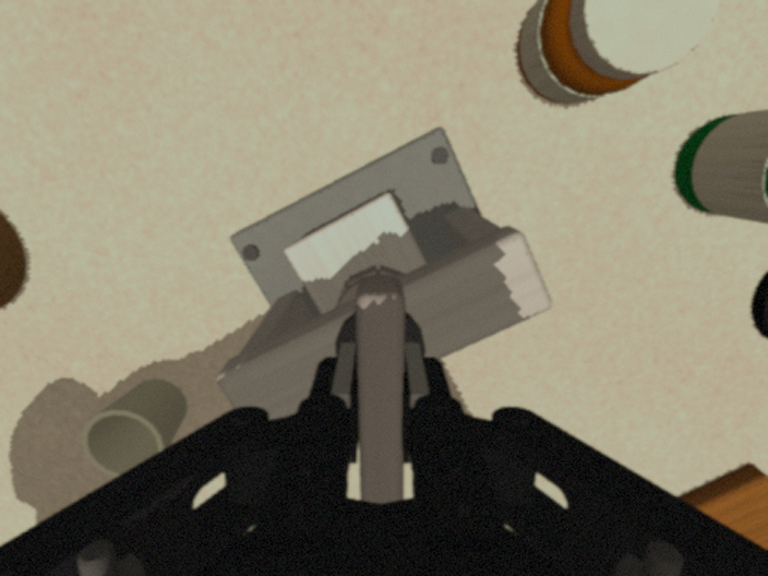

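```bash
python3 -m creep '0.03 -0.04 0 0 0 0 1; 0.06 -0.075 0 0 0 0 1; 0.06 -0.075 0 0 0 0 0.9; 0.06 -0.075 0 0 0 0 0.75; 0.06 -0.075 0 0 0 0 0.6; 0.06 -0.075 0 0 0 0 0.5; 0.06 -0.075 0 0 0 0 0.4; 0.06 -0.075 0 0 0 0 0.3; 0.06 -0.075 -0.2 0 0 0 0.2; 0.06 -0.075 -0.6 0 0 0 0.2'; python3 -c "
from h import *
st()"
```

```text
clock: 16.15
eef_pos: [588.6, 136.1, 171.8]
tool_rot: [3.138, 0.002, -0.777]
force: [0.1, 0.6, 0.2]
width: 68.0
t 16.15 p [588.6 136.1 171.8] rpy [ 1.798e+02  1.300e-01 -4.451e+01] F [0.1 0.6 0.2] M [ 0.036  0.051 -0.032] w 68.0 q [-0.68  0.73  0.68  1.72 -0.57  0.9  -0.53]
```

```bash
python3 - <<'E'
from h import *
d=cam('side');save(d,'s7',(120,0,400,240),2.8)
d=cam('top');save(d,'t7',(150,100,400,260),3)
E
```

```text
(no output)
```

View pics/s7.png

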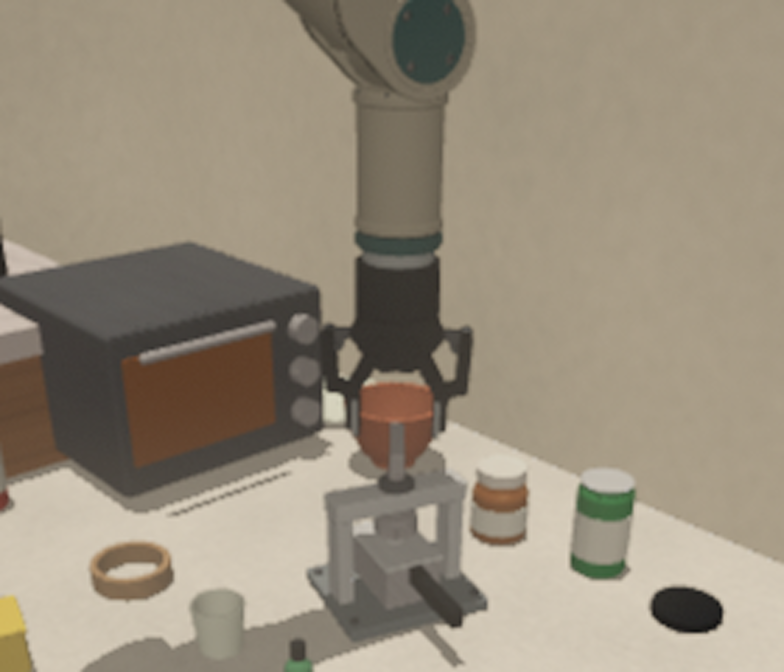

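View pics/t7.png

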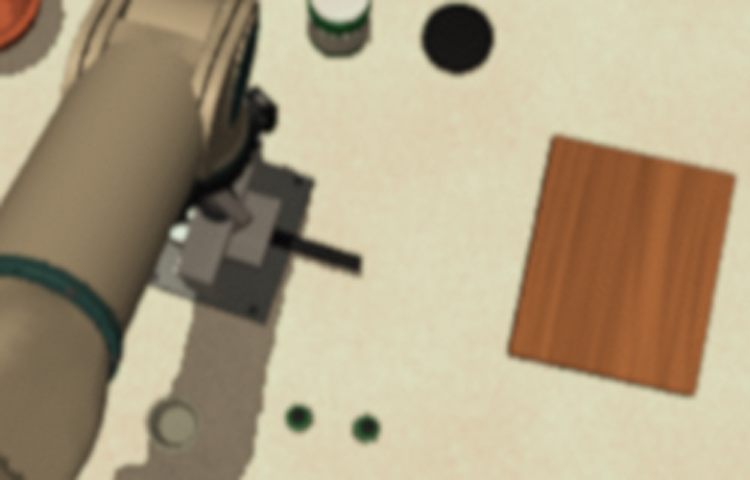

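```bash
python3 -c "
from h import *
row([558.3,34.7,215],-15)"
```

```text
row [ 1.18   2.389 -0.998] [ -0.15  -0.2  -29.51] grip w 68.1 clock 16.25
```

```bash
python3 -m creep '0 0 -0.4 0 0 0 0; 0 0 -0.9 0 0 0 0; 0.2 0.4 -1.1 -0.1 -0.2 -5 0; 0.4 0.9 -1.1 -0.1 -0.2 -10 0; 0.7 1.5 -1.1 -0.1 -0.2 -16 0; 1 2.0 -1.1 -0.1 -0.2 -22 0; 1.18 2.39 -1.1 -0.1 -0.2 -29 0; 1.18 2.39 -1.0 -0.1 -0.2 -29.5 0; 1.18 2.39 -0.95 -0.1 -0.2 -29.5 0; 1.18 2.39 -0.95 -0.1 -0.2 -29.5 0'; python3 - <<'E'
from h import *
import time
st(); ctrl.get_image('top'); ctrl.get_image('top')
d=cam('wrist');save(d,'w8',None,1.5);st()
print(proj(d,[[558.3,34.7,60],[550.8,6.7,60],[587,135,177],[587,135,69]])*1.5)
b=ctrl.cut_out('wrist','mould_handle')
for x in b[:3]:print(x['score'],x['rect'])
E
```

```text
clock: 17.08
eef_pos: [556.7, 36.1, 210.2]
tool_rot: [3.142, 0.005, -0.263]
force: [0.2, 0.0, -0.1]
width: 85.3
t 17.08 p [556.7  36.1 210.2] rpy [180.     0.28 -15.07] F [ 0.2  0.  -0.1] M [-0.001  0.046 -0.076] w 85.3 q [-0.48  0.58  0.57  1.81 -0.4   0.87  0.02]
t 17.23 p [557.1  36.4 210.5] rpy [179.96   0.24 -14.93] F [0.3 0.8 0.5] M [ 0.034 -0.059 -0.066] w 85.5 q [-0.48  0.58  0.57  1.81 -0.4   0.87  0.02]
[[383.89538069 265.77062299]
 [383.70905209 306.14947679]
 [391.39313565  64.66443495]
 [387.74546398  98.25548681]]
0.66 [224.5, 10.7, 297.6, 203.9]
0.36 [390.2, 0.0, 496.7, 39.2]
```

View pics/w8.png

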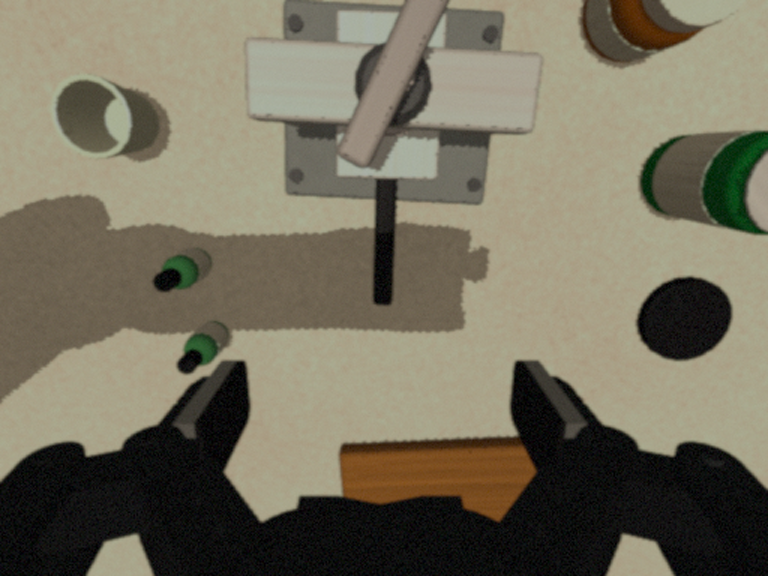

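```bash
python3 -c "
from h import *
row([558.4,35.7,80],-16.3)"
```

```text
row [0.049 0.    3.265] [0.05 0.23 1.37] grip w 85.6 clock 17.28
```

```bash
python3 -m creep '0.02 0 0.3 0 0.1 0.7 0; 0.05 0 0.8 0 0.2 1.4 0; 0.05 0 1.3 0 0.2 1.4 0; 0.05 0 1.8 0 0.2 1.4 0; 0.05 0 2.3 0 0.2 1.4 0; 0.05 0 2.8 0 0.2 1.4 0; 0.05 0 3.1 0 0.2 1.4 0; 0.05 0 3.25 0 0.2 1.4 0; 0.05 0 3.25 0 0.2 1.4 0; 0.05 0 3.25 0 0.2 1.4 0'; python3 - <<'E'
from h import *
st()
d=cam('wrist');save(d,'w9',None,1.5);st()
print(proj(d,[[558.4,35.7,60],[550.8,6.7,60]])*1.5)
row([558.4,35.7,31],-16.3)
E
```

```text
clock: 18.12
eef_pos: [558.7, 34.5, 81.3]
tool_rot: [3.141, -0.0, -0.286]
force: [-0.6, -0.6, 1.1]
width: 85.2
t 18.12 p [558.7  34.5  81.3] rpy [ 1.7995e+02 -2.0000e-02 -1.6390e+01] F [-0.6 -0.6  1.1] M [-0.007 -0.018 -0.002] w 85.2 q [-0.39  0.76  0.44  1.91 -0.55  0.6   0.12]
t 18.17 p [559.1  34.4  81.7] rpy [ 1.7997e+02 -7.0000e-02 -1.6400e+01] F [ 0.2 -0.2 -0.1] M [-0.005  0.032 -0.013] w 85.6 q [-0.39  0.76  0.44  1.91 -0.55  0.6   0.12]
[[379.01117655 340.30344712]
 [381.11719128 406.46079752]]
row [-0.026 -0.026  1.268] [ 0.03 -0.07 -0.1 ] grip w 85.6 clock 18.17
```

View pics/w9.png

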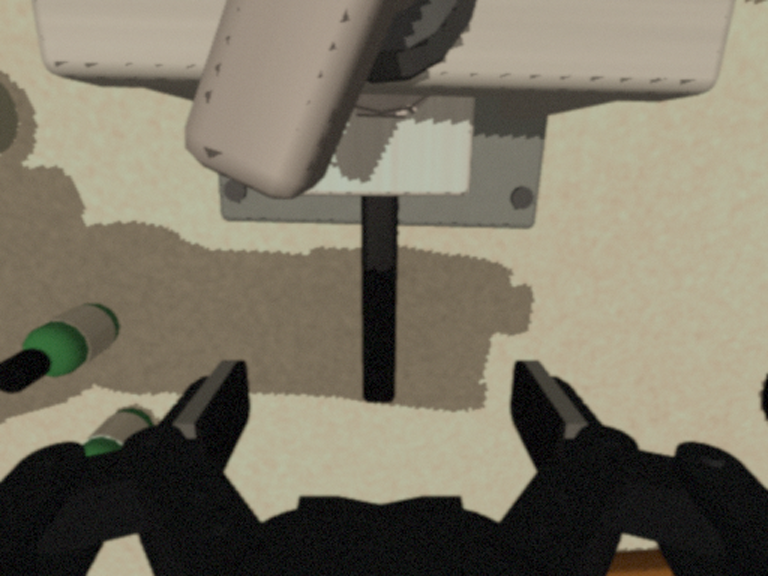

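```bash
python3 -m creep '-0.03 -0.05 0.3 0 0 0 0; -0.03 -0.05 0.6 0 0 0 0; -0.03 -0.05 0.9 0 0 0 0; -0.03 -0.05 1.15 0 0 0 0; -0.03 -0.05 1.26 0 0 0 0; -0.03 -0.05 1.26 0 0 0 0.2; -0.03 -0.05 1.26 0 0 0 0.5; -0.03 -0.05 1.26 0 0 0 0.7; -0.03 -0.05 1.26 0 0 0 0.8; -0.03 -0.05 1.26 0 0 0 0.8'; python3 - <<'E'
from h import *
st()
d=cam('wrist');save(d,'w10',None,1.5)
E
```

```text
clock: 19.0
eef_pos: [558.1, 36.6, 31.0]
tool_rot: [3.141, -0.001, -0.286]
force: [-0.3, 0.1, 0.3]
width: 25.6
t 19.0 p [558.1  36.6  31. ] rpy [ 1.7997e+02 -4.0000e-02 -1.6400e+01] F [-0.3  0.1  0.3] M [-0.031 -0.024  0.01 ] w 25.6 q [-0.35  0.83  0.37  1.92 -0.6   0.5   0.16]
```

View pics/w10.png

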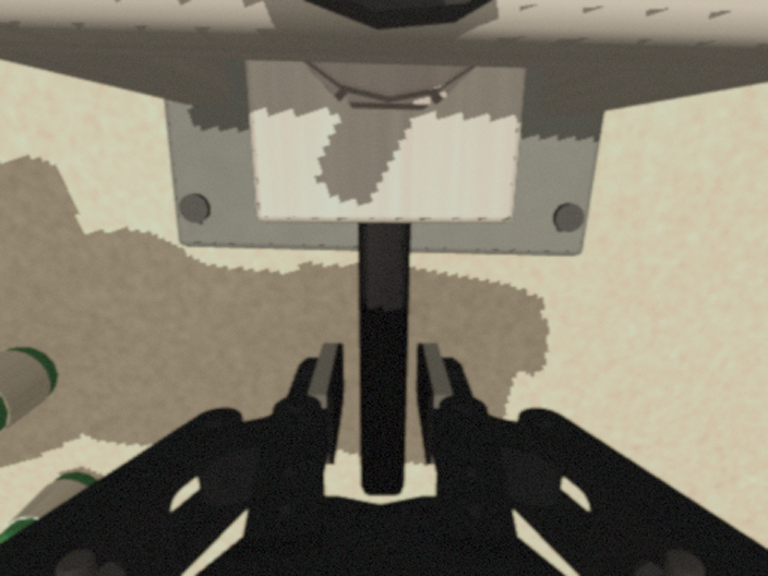

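```bash
python3 -m creep '0.02 0 0 0 0 0 0.85; 0.02 0 0 0 0 0 0.9; 0.02 0 0 0 0 0 1; 0.02 0 0 0 0 0 1; 0.02 0 0 0 0 0 1; 0.02 0 0 0 0 0 1'; python3 -c "
from h import *
st()"
```

```text
clock: 19.55
eef_pos: [558.6, 36.4, 30.8]
tool_rot: [3.141, -0.0, -0.286]
force: [-1.4, -1.1, 6.2]
width: 13.3
t 19.55 p [558.6  36.4  30.8] rpy [ 1.7996e+02 -1.0000e-02 -1.6390e+01] F [-1.4 -1.1  6.2] M [0.052 0.111 0.062] w 13.3 q [-0.35  0.83  0.37  1.92 -0.6   0.5   0.16]
```

```bash
python3 -m creep '0 0 -0.03 0 0 0 1; 0 0 -0.06 0 0 0 1; 0 0 -0.09 0 0 0 1; 0 0 -0.09 0 0 0 1; 0 0 -0.09 0 0 0 1'; python3 - <<'E'
from h import *
st()
d=cam('side');save(d,'s11',(210,120,330,235),6)
st()
E
```

```text
clock: 19.97
eef_pos: [557.9, 36.3, 33.6]
tool_rot: [3.14, 0.001, -0.286]
force: [0.3, 0.6, -3.1]
width: 12.8
t 19.97 p [557.9  36.3  33.6] rpy [ 1.7991e+02  7.0000e-02 -1.6400e+01] F [ 0.3  0.6 -3.1] M [-0.368  0.112 -0.005] w 12.8 q [-0.35  0.83  0.38  1.92 -0.6   0.51  0.16]
t 20.02 p [558.   36.3  33.7] rpy [ 1.7992e+02  6.0000e-02 -1.6400e+01] F [ 0.7  0.4 -3.2] M [-0.363  0.076  0.019] w 13.3 q [-0.35  0.83  0.38  1.92 -0.6   0.51  0.16]
```

View pics/s11.png

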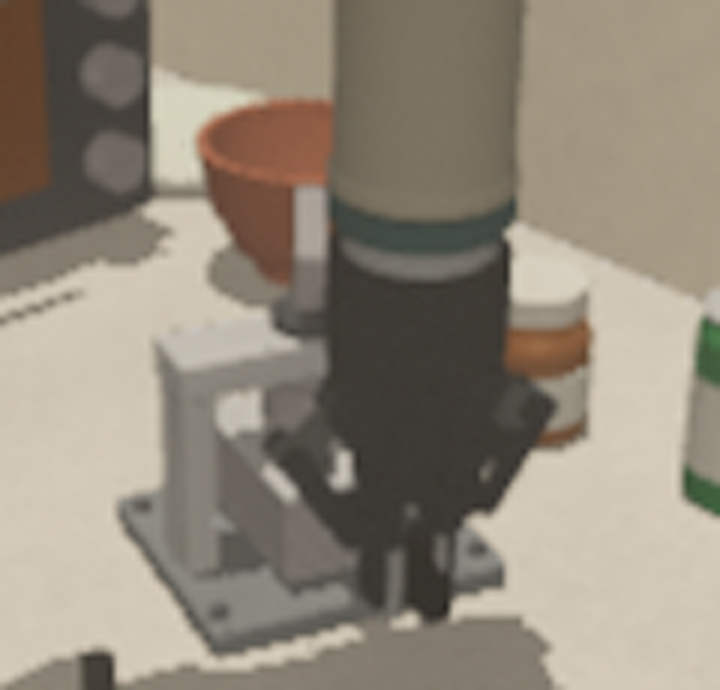

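```bash
python3 -m creep '0 0.1 0 0 0 0 1; 0 0.25 0 0 0 0 1; 0 0.45 0 0 0 0 1; 0 0.65 0 0 0 0 1; 0 0.85 0 0 0 0 1; 0 1.05 0 0 0 0 1; 0 1.25 0 0 0 0 1; 0 1.45 0 0 0 0 1; 0 1.65 0 0 0 0 1; 0 1.85 0 0 0 0 1'; python3 -c "
from h import *
st()"
```

```text
clock: 20.85
eef_pos: [537.3, -35.4, 34.2]
tool_rot: [3.141, 0.0, -0.286]
force: [0.2, 0.7, -4.8]
width: 13.0
t 20.85 p [537.3 -35.4  34.2] rpy [ 1.7995e+02  1.0000e-02 -1.6410e+01] F [ 0.2  0.7 -4.8] M [-0.377  0.05   0.009] w 13.0 q [-0.21  0.81  0.34  1.98 -0.58  0.45  0.28]
```

```bash
python3 -m creep '0 0.2 0 0 0 0 1; 0 0.4 0 0 0 0 1; 0 0.6 0 0 0 0 1; 0 0.8 0 0 0 0 1; 0 1.0 0 0 0 0 1; 0 1.2 0 0 0 0 1; 0 1.4 0 0 0 0 1; 0 1.6 0 0 0 0 1; 0 1.7 0 0 0 0 1; 0 1.7 0 0 0 0 1'; python3 - <<'E'
from h import *
st()
d=cam('side');save(d,'s12',(190,120,430,300),3)
d=cam('wrist');save(d,'w12',None,1.5)
E
```

```text
clock: 21.68
eef_pos: [518.0, -101.4, 34.3]
tool_rot: [3.14, 0.0, -0.288]
force: [-0.1, -0.4, -3.3]
width: 13.4
t 21.68 p [ 518.  -101.4   34.3] rpy [179.91   0.   -16.52] F [-0.1 -0.4 -3.3] M [-0.421  0.084  0.025] w 13.4 q [-0.07  0.79  0.32  2.01 -0.56  0.43  0.39]
```

View pics/s12.png

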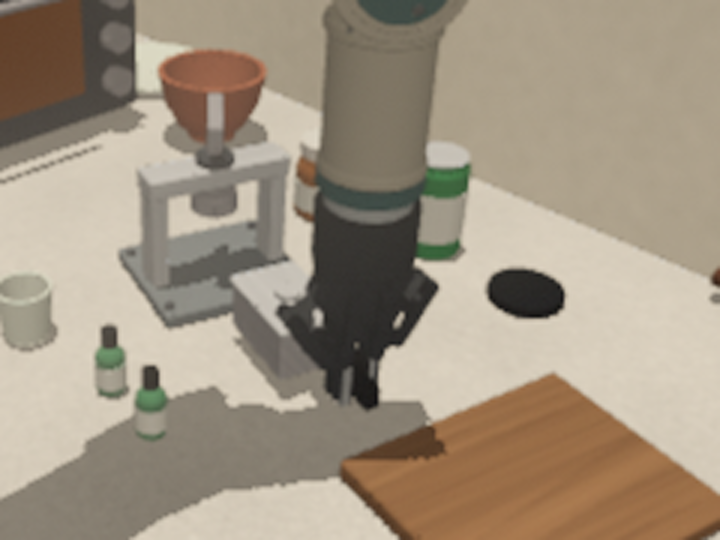

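View pics/w12.png

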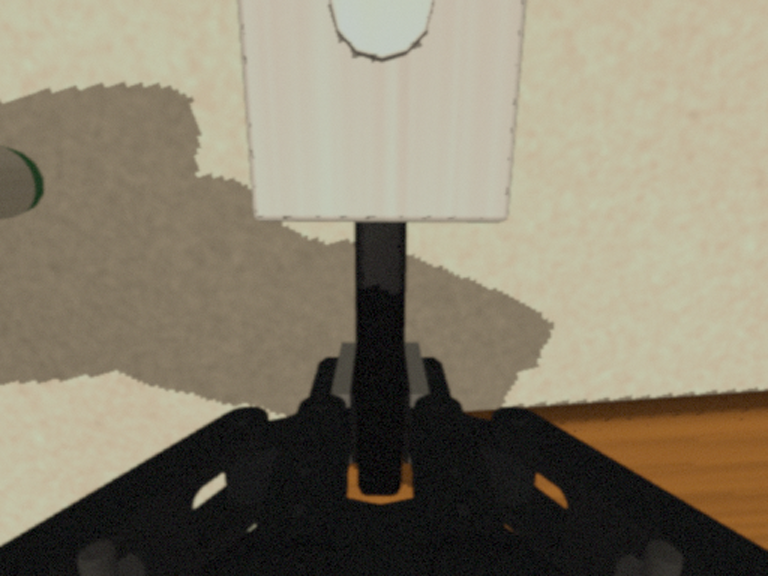

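```bash
python3 -m creep '0 0 -0.15 0 0 0 1; 0 0 -0.4 0 0 0 1; 0 0 -0.7 0 0 0 1; 0 0 -1.0 0 0 0 1; 0 0 -1.2 0 0 0 1; 0 0 -1.25 0 0 0 1; 0 0 -1.25 0 0 0 1'; python3 -c "
from h import *
st();row([529.4,-340.4,75],-16.4)"
```

```text
clock: 22.37
eef_pos: [519.0, -99.4, 85.1]
tool_rot: [3.141, -0.001, -0.285]
force: [0.4, 0.5, -4.5]
width: 12.9
t 22.37 p [519.  -99.4  85.1] rpy [ 1.7997e+02 -8.0000e-02 -1.6350e+01] F [ 0.4  0.5 -4.5] M [-0.346  0.081 -0.01 ] w 12.9 q [-0.12  0.71  0.39  1.99 -0.51  0.54  0.35]
row [1.946 5.707 0.259] [ 0.03 -0.08  0.05] grip w 12.9 clock 22.37
```

```bash
python3 -m creep '0.08 0.2 0 0 0 0 1; 0.2 0.6 0 0 0 0 1; 0.4 1.1 0 0 0 0 1; 0.6 1.6 0 0 0 0 1; 0.8 2.1 0 0 0 0 1; 0.95 2.6 0 0 0 0 1; 1.1 3.1 0 0 0 0 1; 1.25 3.6 0 0 0 0 1; 1.4 4.1 0 0 0 0 1; 1.55 4.5 0 0 0 0 1'; python3 -c "
from h import *
st();row([529.4,-340.4,75],-16.4)"
```

```text
clock: 23.2
eef_pos: [525.7, -292.8, 83.5]
tool_rot: [3.139, 0.002, -0.288]
force: [-0.9, 0.4, -3.8]
width: 12.9
t 23.2 p [ 525.7 -292.8   83.5] rpy [ 1.7988e+02  9.0000e-02 -1.6510e+01] F [-0.9  0.4 -3.8] M [-0.367  0.103 -0.034] w 12.9 q [ 0.23  0.79  0.38  1.78 -0.44  0.66  0.58]
row [0.428 1.115 0.214] [ 0.12  0.09 -0.11] grip w 12.9 clock 23.2
```

```bash
python3 -m creep '0.1 0.3 0 0 0 0 1; 0.2 0.55 0 0 0 0 1; 0.3 0.8 0.1 0 0 0 1; 0.35 0.95 0.2 0 0 0 1; 0.38 1.05 0.2 0 0 0 1; 0.38 1.05 0.2 0 0 0 1; 0.38 1.05 0.2 0 0 0 1'; python3 - <<'E'
from h import *
st();row([529.4,-340.4,35],-16.4)
d=cam('top');save(d,'t13',(280,120,440,240),5)
m=ctrl.cut_out('top','board')
for b in m[:1]:print(b['score'],b['rect'])
d=cam('side');save(d,'s13',(250,180,450,350),4)
d=cam('wrist');save(d,'w13',None,1.5)
E
```

```text
clock: 23.78
eef_pos: [529.7, -333.7, 76.1]
tool_rot: [3.142, 0.001, -0.286]
force: [0.7, 0.7, -3.8]
width: 13.3
t 23.78 p [ 529.7 -333.7   76.1] rpy [ 1.800e+02  6.000e-02 -1.636e+01] F [ 0.7  0.7 -3.8] M [-0.363  0.16   0.034] w 13.3 q [ 0.29  0.82  0.38  1.72 -0.44  0.69  0.62]
row [0.041 0.162 1.026] [0.   0.06 0.04] grip w 13.3 clock 23.78
0.75 [320.2, 143.3, 392.9, 222.9]
```

View pics/t13.png

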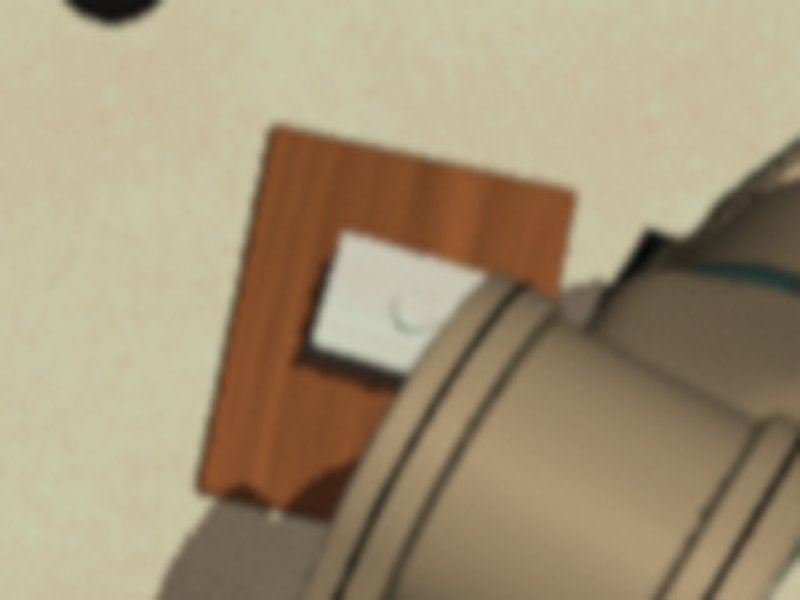

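View pics/s13.png

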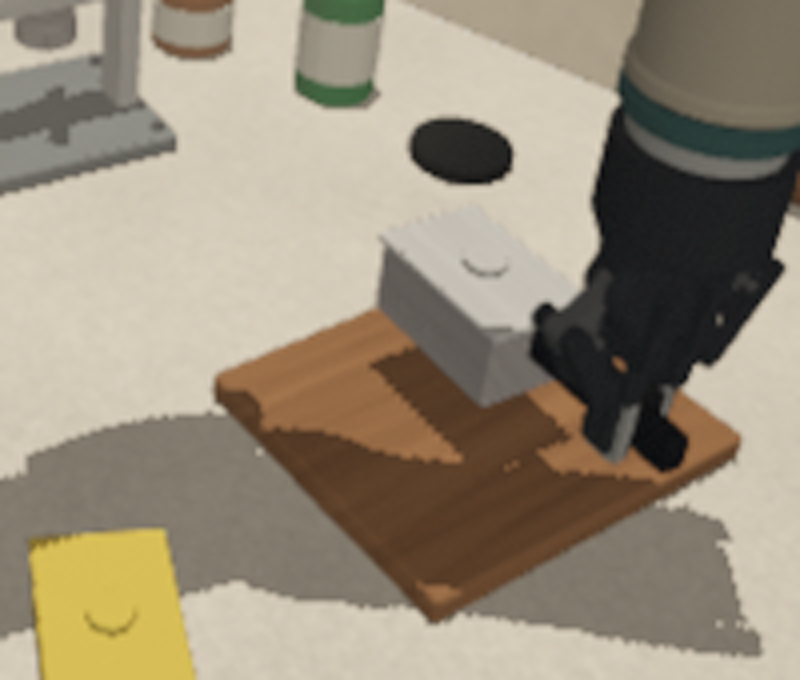

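```bash
python3 -m creep '0.02 0.1 0.1 0 0 0 1; 0.04 0.16 0.3 0 0 0 1; 0.04 0.16 0.5 0 0 0 1; 0.04 0.16 0.7 0 0 0 1; 0.04 0.16 0.83 0 0 0 1; 0.04 0.16 0.9 0 0 0 1; 0.04 0.16 0.92 0 0 0 1; 0.04 0.16 0.92 0 0 0 1; 0.04 0.16 0.92 0 0 0 1'; python3 -c "
from h import *
st();row([529.4,-340.4,35],-16.4)"
```

```text
clock: 24.73
eef_pos: [529.6, -341.3, 39.7]
tool_rot: [3.141, -0.0, -0.286]
force: [0.0, -0.2, -3.3]
width: 12.5
t 24.73 p [ 529.6 -341.3   39.7] rpy [ 1.7994e+02 -1.0000e-02 -1.6390e+01] F [ 0.  -0.2 -3.3] M [-0.312  0.05   0.007] w 12.5 q [ 0.32  0.88  0.35  1.72 -0.46  0.63  0.64]
row [-0.012 -0.019  0.118] [ 0.06 -0.01  0.01] grip w 12.5 clock 24.73
```

```bash
python3 -m creep '0 0 0.03 0 0 0 1; 0 0 0.05 0 0 0 1; 0 0 0.07 0 0 0 1; 0 0 0.09 0 0 0 1; 0 0 0.11 0 0 0 1; 0 0 0.11 0 0 0 1'; python3 -c "
from h import *
st()"
```

```text
clock: 25.23
eef_pos: [529.5, -341.3, 35.3]
tool_rot: [3.141, 0.0, -0.286]
force: [-0.2, -0.5, -0.7]
width: 13.2
t 25.23 p [ 529.5 -341.3   35.3] rpy [179.95   0.   -16.41] F [-0.2 -0.5 -0.7] M [-0.145  0.164  0.037] w 13.2 q [ 0.32  0.88  0.34  1.72 -0.46  0.62  0.65]
```

Just touching down; half a millimetre more.

```bash
python3 -m creep '0 0 0.01 0 0 0 1; 0 0 0.02 0 0 0 1; 0 0 0.02 0 0 0 1; 0 0 0.02 0 0 0 1'; python3 -c "
from h import *
st()"
```

```text
clock: 25.57
eef_pos: [529.5, -341.4, 35.0]
tool_rot: [3.141, -0.0, -0.286]
force: [-1.7, -0.1, 4.4]
width: 13.3
t 25.57 p [ 529.5 -341.4   35. ] rpy [ 1.7994e+02 -2.0000e-02 -1.6410e+01] F [-1.7 -0.1  4.4] M [0.109 0.37  0.062] w 13.3 q [ 0.32  0.88  0.34  1.72 -0.46  0.62  0.65]
```

```bash
python3 -m creep '0 0 0 0 0 0 0.9; 0 0 0 0 0 0 0.75; 0 0 0 0 0 0 0.6; 0 0 0 0 0 0 0.45; 0 0 0 0 0 0 0.3; 0 0 0 0 0 0 0.3; 0 0 -0.2 0 0 0 0.3; 0 0 -0.5 0 0 0 0.3; 0 0 -1 0 0 0 0.3; 0 0 -1.6 0 0 0 0.3'; python3 -c "
from h import *
st()"
```

```text
clock: 26.4
eef_pos: [528.9, -340.8, 99.1]
tool_rot: [3.141, 0.002, -0.286]
force: [0.2, -0.1, -0.5]
width: 59.6
t 26.4 p [ 528.9 -340.8   99.1] rpy [ 1.7997e+02  1.1000e-01 -1.6410e+01] F [ 0.2 -0.1 -0.5] M [-0.016 -0.046 -0.019] w 59.6 q [ 0.29  0.8   0.4   1.7  -0.42  0.74  0.61]
```

```bash
python3 -m creep '0 0 -0.6 0 0 0 0.3; 0 0 -1.2 0 0 0 0.3; 0 0.6 -1.8 0 0 0 0.3; 0 1.2 -2.4 0 0 0 0.3; 0 1.8 -2.8 0 0 0 0.3; 0 2.4 -3 0 0 0 0.3; 0 2.8 -3 0 0 0 0.3; 0 2.8 -3 0 0 0 0.3; 0 2.8 -3 0 0 0 0.3'; python3 - <<'E'
from h import *
st()
d=cam('side');save(d,'s14',None,1.5)
d=cam('top');save(d,'t14',None,1.5)
d=cam('wrist');save(d,'w14',None,1.5)
st()
E
```

```text
clock: 27.15
eef_pos: [497.2, -449.3, 219.6]
tool_rot: [3.14, -0.001, -0.288]
force: [-0.2, -0.0, -0.5]
width: 59.7
t 27.15 p [ 497.2 -449.3  219.6] rpy [ 1.7993e+02 -3.0000e-02 -1.6520e+01] F [-0.2 -0.  -0.5] M [0.059 0.018 0.018] w 59.7 q [ 0.44  0.71  0.46  1.48 -0.34  1.03  0.69]
t 27.3 p [ 498.8 -446.6  218.4] rpy [-1.7995e+02  3.0000e-02 -1.6290e+01] F [ 0.3 -1.1 -0.7] M [ 0.026 -0.01  -0.019] w 59.4 q [ 0.44  0.71  0.46  1.48 -0.34  1.03  0.69]
```

View pics/s14.png

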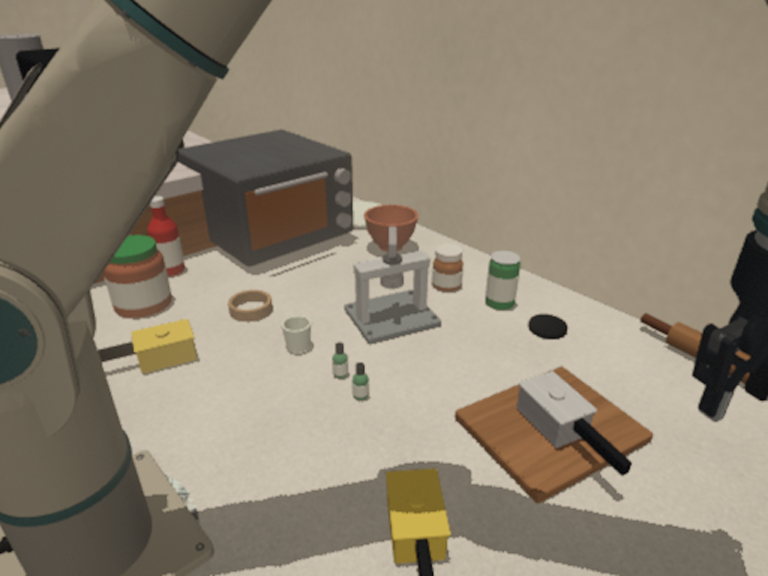

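View pics/t14.png

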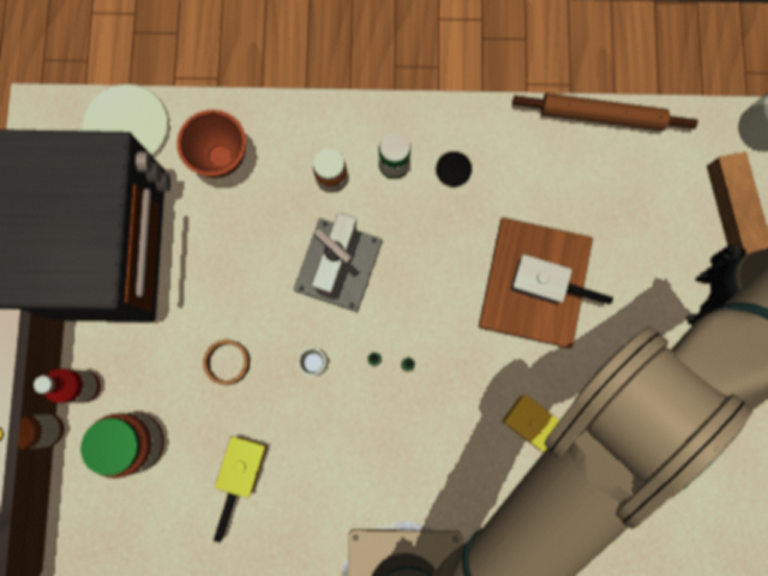

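View pics/w14.png

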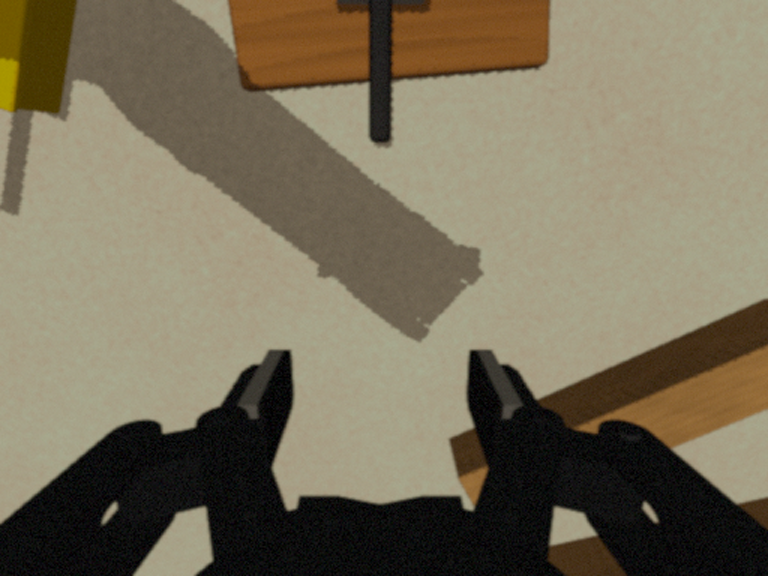

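```bash
python3 - <<'E'
from h import *
d=cam('top'); print('boss',unproj(d,[[543.5/1.5,277.5/1.5]],73),'board ~ 559,-240')
for t in ("spice_can","jam_jar","jar_lid","dropper_a","pick_cup","tape","press"):
    b=ctrl.boxes_of('top',t); print(t,[np.round(x['rect'],0) for x in b[:2]])
st(); print(ctrl.finish_job())
E
```

```text
boss [[ 557.98842177 -242.4752571    73.        ]] board ~ 559,-240
spice_can [array([244., 236., 255., 244.])]
jam_jar [array([210., 102., 232., 129.]), array([210., 154., 232., 179.])]
jar_lid [array([293.,  99., 316., 125.])]
dropper_a [array([244., 238., 252., 246.]), array([266., 240., 279., 246.])]
pick_cup [array([200., 232., 215., 249.])]
tape [array([135., 229., 167., 256.]), array([267., 239., 276., 249.])]
press [array([198., 142., 258., 207.])]
t 27.7 p [ 498.1 -448.2  218.4] rpy [ 1.7996e+02  3.0000e-02 -1.6380e+01] F [-0.4  0.8 -0.2] M [-0.005 -0.03   0.025] w 59.9 q [ 0.44  0.71  0.46  1.48 -0.34  1.03  0.69]
the job is handed in; nothing more can be done
None
```

The job is done and handed in at 27.7 s: the mould stands near the middle of the wooden board and the gripper is clear of everything.

- **Screw:** I turned it about 20° clockwise and felt only the thread drag, about 0.25 N m. Counter-clockwise, the torque climbed to about 0.53 N m at the tight end, so counter-clockwise tightens. I then turned it about 123° clockwise. By the thread pitch that lifts the foot about 12 mm, and the side picture showed the boss free below it.
- **Mould:** I gripped it by its handle, raised it about 3 mm, drew it straight out about 143 mm and set it down level with about 4 N. Side forces on the tool stayed around 1 N or less at each reading.
- **Last checks:** The mould's boss measured at (558, -242) against a board centre of about (559, -240). The gripper was about 145 mm from the mould and felt no force. The bystanders found were in their earlier places, within the detector's noise.
- **Check that disagreed:** In the last top picture the network put the spice can's box on a dropper bottle and gave one extra box each for the jam jar and the tape. In the same view the can stands where it did at the start, so I took these as false detections.

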